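# Close and bolt the coffee canister

### The arm

A 6-joint arm with a two-finger parallel gripper is mounted at the origin on the work surface. World frame = base frame: x ahead of the robot, y to its left, z up, the work surface at z = 0. Lengths are in m, angles in rad, forces in N, time in s.
With the tool pointing down it reaches from about 0.35 to 0.975 m from the base axis. Payload 4.9 kg.
Tool frame: the origin (TCP) lies between the finger pads; the fingertips stand 25 mm ahead of it and the grasp point (between the pads) lies 6 mm ahead of it (manip.tcp_to_tips is the z of the fingertips in the tool frame, in m); z points along the fingers, y is the line along which they close (so a half turn about z gives the same grasp; the last joint's range is limited). The gripper opens to 85 mm and grips with 20 to 120 N. Pads are 22 mm wide; open, the fingers measure 114 mm over their backs; the gripper's body (76 mm by 85 mm) begins 54 mm behind the grasp point. The pads swing forward as they close: fully open they stand 13 mm farther back than shut.
Start: joints at [-1.286, 0.053, 1.613, -0, 1.476, -0.119], TCP at [0.246, -0.575, 0.256] pointing down, gripper open.
Joint ranges: [-3.01, 3.01], [-1.01, 2.22], [0.06, 2.58], [-1.02, 4.17], [0.09, 2.62], [-3.14, 3.14]. Speed limits (rad/s): [2.57, 2.57, 3.14, 3.14, 3.14, 3.14].

### API

Orientations are given as a unit quaternion [w, x, y, z].
In Python, from plant import manip gives the robot as it stands. The module is installed in compiled form; this text tells all that it offers.
- The arm moves only by the tool arm_command, never from a script. Its argument "moves" is a list of rows, each a list of 3 entries, a list of its own where there are three numbers: the opening, from -1 (shut) to 1 (fully open), then the shift along the tool's x, y, z in units of 0.15 m (1.0 is 0.15 m), then the turn about the tool's z in units of 2 pi rad (1.0 is 2 pi rad). A call has 1 to 20 rows; each row is the pose to reach, as a shift and turn from the pose commanded when the call began, along the tool's axes at that moment, turning the shorter way round; what a row does not reach only later rows make up. A row lasts 1/12 s, in which the tool goes at most 41.7 mm and 7.16 degrees, less where a joint would pass 70% of its speed; a pose out of reach is approached as far as the arm can. A call with a number of a shift or a turn outside -1 to 1 is refused whole. A call with a gripper value outside its range is refused whole. The fingers move at their own pace and stop on an object; the grip force is fixed at half the most. Time passes only in rows, so rows that repeat a pose let the fingers close. It gives the time, the measured TCP pose, the force, the opening and the grip force at its end, in the units of the state.
- manip.state(): the state, without advancing time (a new reading comes with each control period).
- manip.grab_frame(name): name is "side" or "top" or "wrist"; returns a dict with "frame" (384x512x3 uint8, red, green, blue), "fx", "fy", "cx", "cy" (pixels), "R" (3x3) and "t" (3): a world point X has camera coordinates R X + t. Camera axes: x right, y down, z forward; pixel columns grow to the right and rows downward; lengths in m; the calibration is good to about 2 mm. The wrist camera is an equidistant fisheye: a pixel r from the principal point sees the ray r / f radians off the axis. A picture is of the moment at which its call begins. There is no depth.
- manip.job_done(): hands the job in; it is judged then, once.
Trained networks look in a picture, given as the dict that the camera call returned (one of the last four; its "shot" number tells which), for a name from the list of things; names that differ only in an ending like _2 or _b are one class to them, and where a whole thing is asked for, a point or a joint stands for the part that bears it (a point fixed in the world has none). Each returns a list of dicts, best first, with "confidence" (0 to 1); they miss things now and then, are a little off and sometimes report something else, mostly with a low value. They report only what shows in the picture. A call takes as long as a camera call.
- manip.search_frame(picture, target): "extent" ([left, top, right, bottom] in pixels, round what is visible of it).
The state is a dict: "time": time; "joint_pos": joint angles; "joint_vel": joint speeds; "joint_efforts": joint torques, N m; "tool_pos": TCP position; "tool_rot": TCP orientation; "contact_force": force on the tool from outside, world axes, zero at the start; "ft_torque": the same for the moment, N m; "gripper_width": opening from 0.0 (shut) to 1.0 (fully open); "grasp_force": force on a finger pad.
Only numpy, scipy, OpenCV 4.12 (cv2) and the standard library are available. Lean on these libraries where they do the work, as an engineer would, in place of code of your own. Each camera call takes 0.05 s, during which the arm holds its last target. There are 200 camera calls.

### The job

Close up the coffee canister with the fingertips: push its hinged lid down until it is fully shut, then push the little bolt on the lid all the way home into its keeper. Only push: do not pull the lid further open, and do not lift, tip or shove the canister out of its place. Leave the kettle, grinder, cup and loose bamboo lid where they stand, and finish with the hand clear.

Things in the scene. Friction and masses are not known exactly. Their poses are not given: they have to be found in the camera images.
- canister: Clear plastic canister, loose on the shelf, 130 x 130 mm, 110 mm high, about 1 kg with the coffee packet in it. Origin: centre of its underside, on the shelf (z = 0). x points from the keeper side (front) to the hinge side (back), y to its left, z up. A sideways push of several newtons slides or tips it.
- lid (a joint): Opening angle of the canister's flat grey plastic lid, rad: 0 is fully shut on the rim; it grows as the front edge swings up and back (1.57 is upright). Starts between 0.6 and 1.15, stays where it is left (stiff hinge), needs about 1 to 2 N near its front edge to move. Lid: 132 mm from back to front, 130 mm wide, 8 mm thick.
- lid_hinge (a point): Middle of the lid's hinge line (parallel to the canister's y), at canister x = +67 mm, y = 0, z = 110 mm, level with the rim and the shut lid's underside. The frame turns with the lid; in it the lid runs from x = -2 to -134 mm, its underside is z = 0, its outer (upper) face z = +8 mm.
- lid_edge (a point): Middle of the lid's front edge on the outer face, 134 mm from the hinge line. The frame turns with the lid.
- bolt (a joint): How far the steel bolt on the lid's outer face has slid towards the lid's front edge (canister -x), m: 0 is fully back, 0.026 is its stop, fully home in the keeper. Starts between 0 and 0.006, stays where it is left, takes about 1 N to slide.
- bolt_rib (a point): Centre of the rear (hinge-side) face of the bolt's upright thumb rib, the face to push. Rib: 6 mm thick in x, 34 mm wide, 14.5 mm above the lid's outer face (this point: 7.5 mm). A flat bar 14 mm wide runs 46 mm ahead of it. With bolt at 0 the face is 79 mm from the hinge line (canister x = -12 mm); the lid behind it is bare. Turns with the lid.
- kettle: Steel pour-over kettle, 124 mm across the foot, 128 mm high, spout and handle reaching about 110 mm each way in its x. Bystander beside the canister, centre about 0.26 m away. Origin: centre of the underside.
- grinder: Black coffee grinder with a clear hopper and a toggle switch on its side, 110 x 100 mm and 192 mm high. Bystander on the other side of the canister, centre about 0.26 m away. Kettle and grinder may change places. Origin: centre of the underside.
- cup: Terracotta cup, 76 mm across the rim, 85 mm high. Bystander behind the canister, to one side. Origin: centre of the underside.
- bamboo_lid: Loose round bamboo lid lying flat, 96 mm across, 12 mm thick; it belongs to another jar. Bystander behind the canister. Origin: centre of the underside.
- keeper (a point): Top of the steel keeper that takes the bolt's end: an arch fixed on the canister's front, 38 mm wide in y, from canister x = -75 to -85 mm, 28 mm above the rim.

How it is judged:
On the way, in this order (a step that is already met when the one before it is completed fails the run):
1. the lid is pushed fully shut, the bolt still back (value of joint lid below 0.03 rad and value of joint bolt below 0.02 m), for 0.1 s.
2. the bolt is pushed home with the lid shut (value of joint bolt above 0.0225 m and value of joint lid below 0.03 rad), for 0.2 s.
At the end, for the whole second after the job is handed in: Lid shut within 0.03 rad, bolt within 3.5 mm of its stop (joint above 0.0225 m), canister upright, at rest and within 40 mm of where it stood, the four bystanders within 20 mm of where they stood (all of step 2 and distance of canister from where it was at the start of the episode below 0.04 m and angle between canister's own z axis and vertical below 0.03 rad and linear speed of canister below 0.02 m/s and distance of each of kettle, grinder, cup, bamboo_lid from where it was at the start of the episode below 0.02 m); the robot touches nothing.
It fails at once if the bolt was pushed home while the lid was still open (value of joint bolt above 0.02 m and value of joint lid above 0.1 rad).
It fails at once if the lid was pulled further open (value of joint lid above 1.35 rad).
It fails at once if the canister was lifted or tipped (height (world z) of canister above 0.012 m or angle between canister's own z axis and vertical above 0.2 rad).
It fails at once if the canister was shoved more than 40 mm from its place (distance of canister from where it was at the start of the episode above 0.04 m).
It fails at once if a bystander was moved, lifted or knocked (distance of any of kettle, grinder, cup, bamboo_lid from where it was at the start of the episode above 0.02 m).
It also fails if it takes over 48 s, if anything falls off the work surface, if the arm or the gripper's body presses on something with over 40 N, if the wrist force passes 120 N, or if a joint passes its speed limit or range.

## Working session

There is one attempt and no reset: what is moved stays moved. The work goes in short steps, Python scripts to look and compute and a tool call to move; the robot and the scene stay as the last step left them, time stands still between calls to the robot, and variables do not carry over. Pictures are saved under pics/ and viewed, at most 10 in all, crops included, and the job is handed in when it is done.

Besides the shell and the picture viewer there is one more tool, called after "Request:" as a command line: name --argument value ..., lists and objects as JSON in quotes. arm_command: Moves the arm, as the interface text tells. Shifts and turns lie within -1 to 1; 1 stands for 0.15 m of shift or 2 pi rad of turn. Its arguments: {"type":"object","properties":{"moves":{"type":"array"}},"required":["moves"]}

```bash
mkdir -p pics; python3 - <<'E'
from plant import manip
import cv2,numpy as np
s=manip.state();print({k:np.round(v,3).tolist() for k,v in s.items()})
for n in("side","top"):
    p=manip.grab_frame(n);cv2.imwrite(f"pics/{n}0.png",p["frame"][:,:,::-1])
    print(n,p["fx"],p["cx"],p["cy"],np.round(p["R"],4).tolist(),np.round(p["t"],4).tolist())
    for o in("canister","lid","lid_hinge","lid_edge","bolt","bolt_rib","keeper","kettle","grinder","cup","bamboo_lid"):
        try:r=manip.search_frame(p,o)
        except Exception as e:print(o,e);continue
        print(o,[(np.round(d["extent"],1).tolist(),round(d["confidence"],2)) for d in r[:2]])
E
```

```text
{'time': 0.0, 'joint_pos': [-1.286, 0.053, 1.614, -0.0, 1.476, -0.119], 'joint_vel': [-0.001, 0.001, 0.0, 0.0, 0.001, -0.002], 'joint_efforts': [-0.0, -39.369, -37.018, -0.0, 0.007, -0.0], 'tool_pos': [0.245, -0.574, 0.255], 'tool_rot': [-0.001, 0.98, 0.201, -0.0], 'contact_force': [0.529, 0.107, 0.473], 'ft_torque': [-0.01, -0.013, -0.012], 'grasp_force': 0.0, 'gripper_width': 1.0}
side 430.9705144591489 262.6730857686099 193.11855245653325 [[-0.941, -0.3382, 0.006], [-0.2332, 0.636, -0.7356], [0.245, -0.6936, -0.6774]] [0.5686, 0.1734, 1.1903]
canister [([261.8, 128.6, 316.8, 199.6], 0.84)]
lid [([263.8, 130.0, 310.4, 156.2], 0.87)]
lid_hinge [([262.6, 127.6, 310.5, 155.7], 0.91)]
lid_edge [([258.6, 124.4, 312.6, 155.3], 0.91)]
bolt []
bolt_rib []
keeper [([260.1, 124.1, 318.2, 198.3], 0.69)]
kettle [([306.7, 105.4, 356.9, 153.0], 0.84)]
grinder [([206.8, 164.2, 255.1, 237.5], 0.72), ([282.7, 131.5, 300.4, 143.0], 0.29)]
cup [([251.5, 125.1, 280.7, 156.9], 0.79)]
bamboo_lid []
top 376.4609144251446 257.27501992226615 189.49325652302178 [[0.058, -0.9983, 0.0004], [-0.9777, -0.0568, -0.202], [0.2017, 0.0113, -0.9794]] [0.028, 0.607, 1.1788]
canister [([291.5, 175.2, 349.3, 231.5], 0.79)]
lid [([301.1, 176.2, 347.1, 216.9], 0.64)]
lid_hinge [([302.0, 173.8, 347.2, 218.2], 0.73)]
lid_edge [([305.7, 178.3, 348.3, 216.7], 0.82)]
bolt [([320.2, 192.7, 331.9, 203.3], 0.4)]
bolt_rib [([320.5, 195.8, 332.2, 212.4], 0.41)]
keeper [([291.6, 179.5, 348.8, 232.6], 0.6)]
kettle [([368.9, 207.0, 411.4, 261.7], 0.88)]
grinder [([225.0, 142.7, 268.4, 196.7], 0.64)]
cup [([336.6, 162.5, 362.4, 183.5], 0.7)]
bamboo_lid [([282.0, 148.5, 310.5, 173.9], 0.74)]
```

```bash
python3 - <<'E'
import cv2
a=cv2.imread("pics/side0.png")[90:250,190:370];b=cv2.imread("pics/top0.png")[135:275,215:425]
cv2.imwrite("pics/s1.png",cv2.resize(a,None,fx=4.4,fy=3.7*4.4/4.4,interpolation=2)[:600] if 0 else cv2.resize(a,(675,600),interpolation=2))
cv2.imwrite("pics/t1.png",cv2.resize(b,(798,532),interpolation=2))
E
```

```text
(no output)
```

View pics/s1.png

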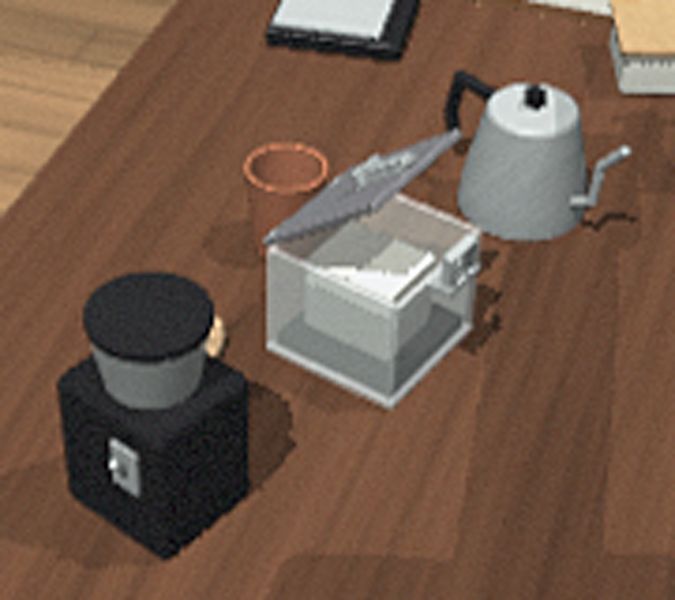

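View pics/t1.png

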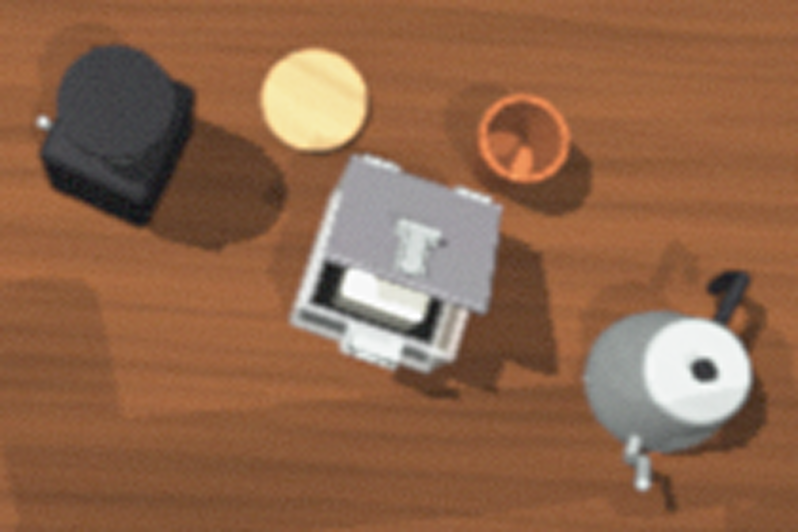

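Side view (crop): canister mid-frame with its keeper at crop (462,262), facing right, and the lid ajar from hinge corner (268,240) to tip (460,132). The kettle is behind it and the grinder in front. Top view: the lid is a quad (352,158), (500,205), (487,310), (330,262), the rib is near (418,228) and the keeper near (372,345). I'll fit the pose from these corners.

```bash
cat > h.py <<'E'
import numpy as np
from scipy.optimize import least_squares
from plant import manip
def proj(p,X):
    c=np.asarray(p["R"])@X+np.asarray(p["t"]);return np.array([p["cx"]+p["fx"]*c[0]/c[2],p["cy"]+p["fy"]*c[1]/c[2]])
def Rz(a):return np.array([[np.cos(a),-np.sin(a),0],[np.sin(a),np.cos(a),0],[0,0,1]])
def lidpt(q,l): # lid frame point -> canister
    c,s=np.cos(q),np.sin(q);x,y,z=np.array(l)
    return np.array([.067+c*x+s*z,y,.110-s*x+c*z])
def world(P,X):return np.array([P[0],P[1],0])+Rz(P[2])@X
E
python3 - <<'E'
from h import *
S,T=manip.grab_frame("side"),manip.grab_frame("top")
h=.065
can={'S':[((-h,h,0),(390,405)),((h,h,0),(268,347)),((-h,-h,0),(470,328)),((-h,-h,.11),(478,232)),((-h,h,.11),(393,303))],
     'T':[((-h,h,.11),(295,322)),((-h,-h,.11),(435,368)),((-.08,0,.138),(372,340))]}
a,b=-.134,-.002
lid={'S':[((a,-h,.008),(460,130)),((a,h,.008),(388,203)),((b,h,0.004),(267,241))],
     'T':[((b,h,.008),(354,156)),((b,-h,.008),(501,205)),((a,-h,.008),(487,308)),((a,h,.008),(330,261))]}
full=lambda n,p:np.array([190+p[0]/3.75,90+p[1]/3.75]) if n=='S' else np.array([215+p[0]/3.8,135+p[1]/3.8])
def f(P,show=0):
    r=[]
    for n,c in(('S',S),('T',T)):
        for X,p in can[n]: r.append(proj(c,world(P,np.array(X)))-full(n,p))
        for l,p in lid[n]: r.append(proj(c,world(P,lidpt(P[3],l)))-full(n,p))
    return np.concatenate(r)
s=least_squares(f,[.5,-.17,-.3,.8],loss='soft_l1')
print(s.x.round(4));print(f(s.x).reshape(-1,2).round(1).tolist())
P=s.x
for d in(0,.006):
    print('rib',d,[((proj(T,world(P,lidpt(P[3],(-.079-d,y,.0155+.007))))-[215,135])*3.8).round() .tolist()for y in(-.017,.017)])
# height scene
def ground(c,px,z):
    d=np.asarray(c["R"]).T@[(px[0]-c["cx"])/c["fx"],(px[1]-c["cy"])/c["fy"],1];o=-np.asarray(c["R"]).T@c["t"];return (o+d*(z-o[2])/d[2]).round(3)
print('kettle top',ground(T,full('T',(703,370)),.128),'grinder top',ground(T,full('T',(115,100)),.192),'cup',ground(T,full('T',(524,138)),.085),'bl',ground(T,full('T',(315,100)),.012))
print('edge',world(P,lidpt(P[3],(-.134,0,.008))),'hinge',world(P,np.array([.067,0,.11])))
E
```

```text
[ 0.5617 -0.1362 -0.2902  0.645 ]
[[0.4, 0.6], [-0.2, -0.2], [0.6, -0.3], [1.6, -1.3], [1.7, 0.9], [0.7, -0.5], [-3.9, 0.3], [-0.6, -0.1], [0.9, -4.1], [3.8, -2.0], [0.3, 1.8], [-0.6, -0.6], [-0.1, 0.2], [-0.8, 1.2], [-2.2, -1.6]]
rib 0 [[439.0, 232.0], [398.0, 218.0]]
rib 0.006 [[438.0, 237.0], [397.0, 223.0]]
kettle top [ 0.483 -0.379  0.128] grinder top [0.661 0.102 0.192] cup [ 0.678 -0.245  0.085] bl [ 0.723 -0.072  0.012]
edge [ 0.52785316 -0.12609342  0.19695029] hinge [ 0.6258491  -0.15535846  0.11      ]
```

```bash
python3 - <<'E'
from h import *
import cv2
S,T=manip.grab_frame("side"),manip.grab_frame("top")
h=.065
can={'S':[((-h,h,0),(390,405)),((h,h,0),(268,347)),((-h,-h,0),(470,328)),((-h,-h,.11),(478,232)),((-h,h,.11),(393,303))],
     'T':[((-h,h,0),(295,322)),((-h,-h,0),(435,370))]}
a,b=-.134,-.002
lid={'S':[((a,-h,.004),(460,130)),((b,h,0.004),(267,241))],
     'T':[((b,h,.008),(354,156)),((b,-h,.008),(501,205)),((a,-h,.008),(487,308)),((a,h,.008),(330,261))]}
full=lambda n,p:np.array([190+p[0]/3.75,90+p[1]/3.75]) if n=='S' else np.array([215+p[0]/3.8,135+p[1]/3.8])
def f(P):
    r=[]
    for n,c in(('S',S),('T',T)):
        for X,p in can[n]: r.append(proj(c,world(P,np.array(X)))-full(n,p))
        for l,p in lid[n]: r.append(proj(c,world(P,lidpt(P[3],l)))-full(n,p))
    return np.concatenate(r)
P=least_squares(f,[.5,-.17,-.3,.8],loss='soft_l1').x
print(P.round(4));print(f(P).reshape(-1,2).round(1).tolist())
out=[]
for n,c,o,k in(('S',S,(190,90),3.75),('T',T,(215,135),3.75)):
    im=c["frame"][o[1]:o[1]+150,o[0]:o[0]+ (180 if n=='S' else 180),::-1]
    im=np.ascontiguousarray(im)[:, -150:] if n=='S' else im[:,:150]
    off=(o[0]+30,o[1]) if n=='S' else o
    im=cv2.resize(im,None,fx=2.66,fy=2.66*1,interpolation=2)
    def pl(Xs,col):
        q=np.array([(proj(c,world(P,np.array(X)))-off)*2.66 for X in Xs]).round().astype(int)
        cv2.polylines(im,[q],True,col,1)
    sq=[(-h,-h),(h,-h),(h,h),(-h,h)]
    pl([(x,y,0) for x,y in sq],(0,255,0));pl([(x,y,.11) for x,y in sq],(0,255,255))
    pl([lidpt(P[3],l) for l in((a,-h,.008),(b,-h,.008),(b,h,.008),(a,h,.008))],(255,0,255))
    pl([lidpt(P[3],(-.079,y,z)) for y,z in((-.017,.008),(.017,.008),(.017,.0225),(-.017,.0225))],(0,0,255))
    pl([(-.08,y,z) for y,z in((-.019,.11),(.019,.11),(.019,.138),(-.019,.138))],(255,255,0))
    out.append(im)
cv2.imwrite("pics/ov.png",np.hstack(out))
E
```

```text
[ 0.5634 -0.1388 -0.2712  0.6391]
[[0.7, -0.1], [-0.4, -0.5], [0.1, -1.3], [1.1, -2.2], [2.0, 0.2], [0.8, 0.0], [-0.7, -0.3], [-1.1, 0.2], [-1.4, -0.1], [-0.3, -0.9], [0.5, -0.8], [0.4, 0.5], [-1.2, -1.5]]
```

View pics/ov.png

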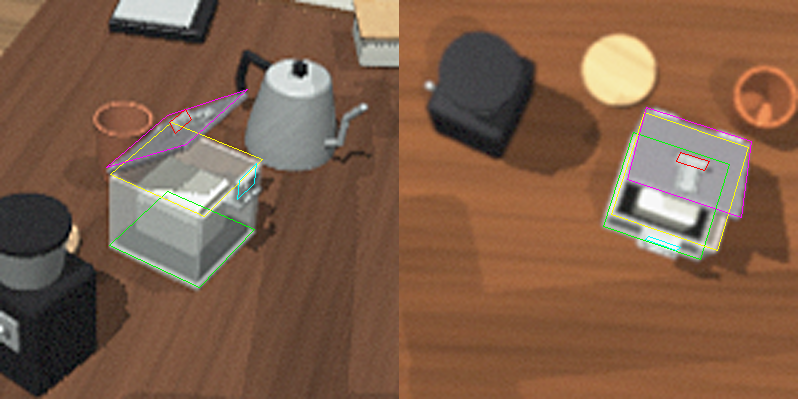

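Request:
arm_command --moves '[[-1,[0.5,0,-0.3],0.05],[-1,[1,0,-0.3],0.109],[-1,[1,0,-0.3],0.109],[-1,[1,0,-0.3],0.109],[-1,[1,0,-0.3],0.109],[-1,[1,0,-0.3],0.109],[-1,[1,0,-0.3],0.109],[-1,[1,0,-0.3],0.109],[-1,[1,0,-0.3],0.109]]'

```text
time: 2.15
tool_pos: [0.3832, -0.5159, 0.3011]
tool_rot: [-0.0, 0.99, -0.14, -0.0]
contact_force: [-0.0, -0.4, 0.4]
gripper_width: -0.0
grasp_force: 0.0
```

```bash
cat > go.py <<'E'
import sys
from h import *
from scipy.spatial.transform import Rotation as R
# target: canister x,y and tip height z
P=[.5634,-.1388,-.28]
def show(*ts):
    s=manip.state();q=s["tool_rot"];M=R.from_quat([q[1],q[2],q[3],q[0]]).as_matrix()
    tip=np.array(s["tool_pos"])+M@[0,0,manip.tcp_to_tips]
    print('t',s["time"],'tip',tip.round(4),'can',(Rz(-P[2])@(tip-[P[0],P[1],0])).round(4),'xyaw',np.arctan2(M[1,0],M[0,0]).round(4),'zax',M[:,2].round(3),'F',np.round(s["contact_force"],2),'w',s["gripper_width"],'j',np.round(s["joint_pos"],2))
    for t in ts:print(t,(M.T@(world(P,np.array(t))-tip)/.15).round(3))
if __name__=='__main__':
    print(manip.tcp_to_tips);show(*[eval(a) for a in sys.argv[1:]])
E
python3 go.py "(-.02,.04,.23)"
```

```text
0.025
t 2.15 tip [ 0.3832 -0.5159  0.2761] can [-0.069  -0.4122  0.2761] xyaw -0.28 zax [-0.  0. -1.] F [-0.03 -0.39  0.4 ] w -0.0004039649750254684 j [-1.05  0.07  1.52 -0.    1.55  0.8 ]
(-0.02, 0.04, 0.23) [ 0.327 -3.015  0.308]
```

Request:
arm_command --moves '[[-1,[0,-1,0],0],[-1,[0,-1,0],0],[-1,[0,-1,0],0],[-1,[0,-1,0],0]]'

```text
time: 2.48
tool_pos: [0.4253, -0.369, 0.3011]
tool_rot: [-0.001, 0.99, -0.139, 0.0]
contact_force: [-0.6, -0.2, 0.9]
gripper_width: 0.0
grasp_force: 0.0
```

Request:
arm_command --moves '[[-1,[0.3,-1,0],0],[-1,[0.3,-1,0],0],[-1,[0.3,-1,0],0],[-1,[0.3,-1,0],0]]'

```text
time: 2.82
tool_pos: [0.5107, -0.2379, 0.3015]
tool_rot: [-0.0, 0.99, -0.139, 0.0]
contact_force: [0.3, -0.3, -0.1]
gripper_width: -0.004
grasp_force: 0.0
```

Request:
arm_command --moves '[[-1,[0,-1,0],0],[-1,[0,-1,0],0],[-1,[0,-1,0],0],[-1,[0,-1,0],0],[-1,[0,-1,0],0],[-1,[0,-1,0],0]]'

```text
time: 3.32
tool_pos: [0.5516, -0.0953, 0.3013]
tool_rot: [0.0, 0.99, -0.139, -0.0]
contact_force: [0.2, -0.0, 0.1]
gripper_width: -0.0
grasp_force: 0.0
```

```bash
python3 go.py "(-.015,.04,.21)"; python3 - <<'E'
from h import *
import cv2
for n in ("wrist","top"):
    p=manip.grab_frame(n);cv2.imwrite(f"pics/{n}2.png",p["frame"][:,:,::-1])
    if n=="top":b=p["frame"][135:275,215:425,::-1]
a=cv2.imread("pics/wrist2.png")
cv2.imwrite("pics/c2.png",np.hstack([cv2.resize(a,(450,338)),cv2.resize(b,(350,233),interpolation=2)[:338] if 0 else cv2.copyMakeBorder(cv2.resize(b,(350,233),interpolation=2),0,105,0,0,0)]))
E
```

```text
0.025
t 3.3167 tip [ 0.5516 -0.0953  0.2763] can [-0.0234  0.0386  0.2763] xyaw -0.2783 zax [-0. -0. -1.] F [ 0.23 -0.01  0.1 ] w -0.00030612843788326537 j [-0.3  -0.13  1.71 -0.    1.56  1.55]
(-0.015, 0.04, 0.21) [ 0.056 -0.01   0.442]
```

View pics/c2.png

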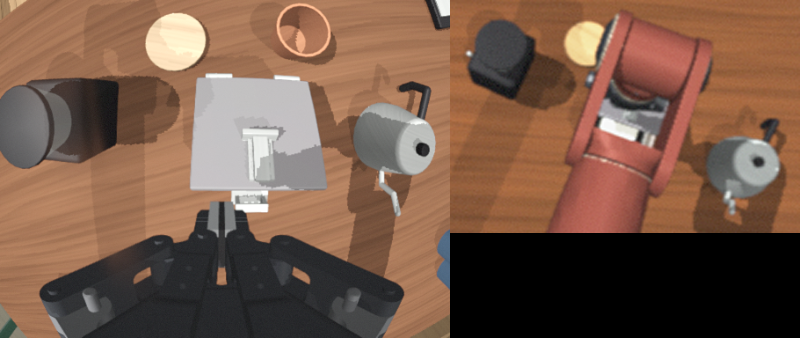

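The wrist view shows the lid squared up (hinge tabs at the top, keeper at (250,200)) and the fingertips over the left side of the bolt bar. The kettle and grinder are well clear. Descending now.

Request:
arm_command --moves '[[-1,[0.09,-0.01,0.2],0],[-1,[0.09,-0.01,0.4],0],[-1,[0.09,-0.01,0.5],0],[-1,[0.09,-0.01,0.5],0],[-1,[0.09,-0.01,0.5],0]]'

```text
time: 3.83
tool_pos: [0.5642, -0.0995, 0.2254]
tool_rot: [-0.0, 0.99, -0.141, -0.001]
contact_force: [0.4, -0.7, 0.6]
gripper_width: 0.005
grasp_force: 0.0
```

```bash
python3 go.py "(-.0095,.04,.185)" "(-.025,.04,.162)" "(-.033,.04,.1407)" "(-.037,.04,.120)"
```

```text
0.025
t 3.8333 tip [ 0.5641 -0.0995  0.2004] can [-0.0102  0.038   0.2004] xyaw -0.2831 zax [-0.002  0.    -1.   ] F [ 0.38 -0.72  0.55] w 0.00471041703068643 j [-0.3  -0.05  1.77 -0.    1.43  1.55]
(-0.0095, 0.04, 0.185) [ 0.005 -0.014  0.103]
(-0.025, 0.04, 0.162) [-0.098 -0.013  0.256]
(-0.033, 0.04, 0.1407) [-0.151 -0.013  0.398]
(-0.037, 0.04, 0.12) [-0.178 -0.013  0.536]
```

Request:
arm_command --moves '[[-1,[0,-0.01,0.05],0],[-1,[0,-0.01,0.1],0],[-1,[-0.035,-0.01,0.15],0],[-1,[-0.07,-0.01,0.2],0],[-1,[-0.1,-0.01,0.25],0],[-1,[-0.12,-0.01,0.3],0],[-1,[-0.14,-0.01,0.35],0],[-1,[-0.15,-0.01,0.4],0],[-1,[-0.16,-0.01,0.44],0],[-1,[-0.17,-0.01,0.48],0],[-1,[-0.175,-0.01,0.51],0],[-1,[-0.178,-0.01,0.53],0],[-1,[-0.178,-0.01,0.53],0]]'

```text
time: 4.92
tool_pos: [0.5393, -0.0893, 0.1459]
tool_rot: [-0.0, 0.99, -0.14, -0.001]
contact_force: [-0.2, -1.3, -0.1]
gripper_width: -0.002
grasp_force: 0.0
```

```bash
python3 go.py "(-.037,.04,.118)"
```

```text
0.025
t 4.9167 tip [ 0.5393 -0.0893  0.1209] can [-0.0369  0.0409  0.1209] xyaw -0.2811 zax [-0.001  0.    -1.   ] F [-0.18 -1.3  -0.06] w -0.0020079511834568153 j [-0.3  -0.04  1.89 -0.    1.29  1.55]
(-0.037, 0.04, 0.118) [-0.001  0.006  0.019]
```

Request:
arm_command --moves '[[-1,[0,0,0.01],0],[-1,[0,0,0.02],0],[-1,[0,0,0.025],0],[-1,[0,0,0.025],0]]'

```text
time: 5.25
tool_pos: [0.5398, -0.0895, 0.1431]
tool_rot: [0.0, 0.99, -0.14, 0.0]
contact_force: [-0.5, -0.3, 0.0]
gripper_width: -0.001
grasp_force: 0.0
```

Request:
arm_command --moves '[[-1,[0,0,0.007],0],[-1,[0,0,0.014],0],[-1,[0,0,0.014],0]]'

```text
time: 5.5
tool_pos: [0.54, -0.0894, 0.1429]
tool_rot: [0.0, 0.99, -0.14, -0.0]
contact_force: [-5.0, 1.7, 8.4]
gripper_width: 0.0
grasp_force: 4.4
```

Request:
arm_command --moves '[[-1,[0,0,-0.1],0],[-1,[0,0,-0.25],0],[-1,[0,0,-0.4],0],[-1,[0.2,0.1,-0.5],0],[-1,[0.4,0.27,-0.5],0],[-1,[0.4,0.27,-0.5],0],[-1,[0.4,0.27,-0.5],0],[-1,[0.4,0.27,-0.5],0]]'

```text
time: 6.17
tool_pos: [0.5858, -0.1448, 0.2153]
tool_rot: [-0.0, 0.99, -0.14, -0.001]
contact_force: [-0.4, 0.3, -0.2]
gripper_width: 0.002
grasp_force: 0.0
```

```bash
python3 go.py "(.015,0,.122)"; python3 - <<'E'
from h import *
import cv2
w=manip.grab_frame("wrist");s=manip.grab_frame("side");t=manip.grab_frame("top")
cv2.imwrite("pics/w3.png",w["frame"][:,:,::-1]);cv2.imwrite("pics/s3.png",s["frame"][:,:,::-1])
cv2.imwrite("pics/t3.png",t["frame"][:,:,::-1])
for o in("lid","bolt_rib","bolt"):print(o,[(np.round(d["extent"]).tolist(),round(d["confidence"],2)) for d in manip.search_frame(w,o)[:1]])
print(w["fx"],w["cx"],w["cy"],np.round(w["R"],4).tolist(),np.round(w["t"],4).tolist())
cv2.imwrite("pics/c3.png",np.hstack([cv2.resize(w["frame"][100:340,130:380,::-1],(450,432),interpolation=2),cv2.resize(s["frame"][110:210,240:321,::-1],(350,432),interpolation=2)]))
E
```

```text
0.025
t 6.1667 tip [ 0.5857 -0.1448  0.1903] can [0.0231 0.0005 0.1903] xyaw -0.2814 zax [-0.001  0.001 -1.   ] F [-0.35  0.33 -0.15] w 0.002415958571032903 j [-0.37  0.03  1.7   0.    1.41  1.49]
(0.015, 0, 0.122) [-0.053  0.003  0.455]
lid []
bolt_rib []
bolt [([292.0, 17.0, 376.0, 97.0], 0.44)]
297.3186396354542 251.8154434352583 192.2740966184529 [[-0.2785, -0.9604, 0.0001], [-0.9235, 0.2678, 0.2746], [-0.2638, 0.0764, -0.9616]] [0.0242, 0.5553, 0.5055]
```

View pics/c3.png

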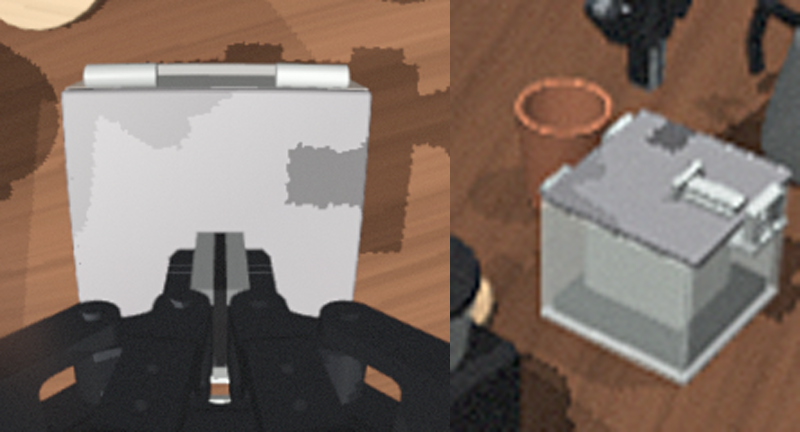

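Lid is shut flat (side crop) with the bolt still back. In the wrist view the lid's rear corners are at crop (62,90) and (370,92). I'll locate the canister from those.

```bash
cat > m.py <<'E'
from h import *
f,cx,cy=297.3186,251.8154,192.2741
R_=np.array([[-0.2785,-0.9604,0.0001],[-0.9235,0.2678,0.2746],[-0.2638,0.0764,-0.9616]]);t=np.array([0.0242,0.5553,0.5055])
def un(px,z):
    d=np.array(px)-[cx,cy];r=np.hypot(*d);a=r/f
    v=R_.T@np.array([*(np.sin(a)*d/r),np.cos(a)]);o=-R_.T@t;return o+v*(z-o[2])/v[2]
A,B=un((130+62/1.8,100+90/1.8),.118),un((130+370/1.8,100+92/1.8),.118)
d=A-B;yaw=np.arctan2(-d[0],d[1]);m=(A+B)/2
print(A,B,np.linalg.norm(d),yaw,'centre',m-Rz(yaw)@[.065,0,0])
E
python3 m.py
```

```text
[ 0.64371434 -0.09317447  0.118     ] [ 0.60709364 -0.21614951  0.118     ] 0.1283118706188952 -0.2894277512735102 centre [ 0.56310751 -0.13611074  0.118     ]
```

Request:
arm_command --moves '[[-1,[-0.03,-0.01,0.15],0],[-1,[-0.03,-0.01,0.3],0],[-1,[-0.03,-0.01,0.4],0],[-1,[-0.03,-0.01,0.445],0],[-1,[-0.03,-0.01,0.445],0],[-1,[-0.03,-0.01,0.445],0]]'

```text
time: 6.97
tool_pos: [0.5823, -0.1421, 0.1496]
tool_rot: [0.0, 0.99, -0.14, 0.0]
contact_force: [0.7, -0.6, 0.5]
gripper_width: -0.002
grasp_force: 0.0
```

```bash
sed -i 's/^P=.*/P=[.563,-.1365,-.285]/' go.py; python3 go.py "(-.023,0,.123)" "(-.027,0,.123)"
```

```text
0.025
t 6.9667 tip [ 0.5824 -0.1421  0.1246] can [0.0202 0.     0.1246] xyaw -0.2808 zax [ 0. -0. -1.] F [ 0.66 -0.57  0.47] w -0.0022198849259518786 j [-0.36  0.08  1.77 -0.    1.29  1.49]
(-0.023, 0, 0.123) [-0.288 -0.001  0.011]
(-0.027, 0, 0.123) [-0.314 -0.001  0.011]
```

Request:
arm_command --moves '[[-1,[-0.04,0,0.005],0],[-1,[-0.08,0,0.005],0],[-1,[-0.11,0,0.005],0],[-1,[-0.14,0,0.005],0],[-1,[-0.165,0,0.005],0],[-1,[-0.19,0,0.005],0],[-1,[-0.21,0,0.005],0],[-1,[-0.23,0,0.005],0],[-1,[-0.25,0,0.005],0],[-1,[-0.27,0,0.005],0],[-1,[-0.27,0,0.005],0]]'

```text
time: 7.88
tool_pos: [0.5427, -0.1309, 0.1483]
tool_rot: [-0.0, 0.99, -0.14, -0.0]
contact_force: [0.4, -1.3, 0.5]
gripper_width: 0.002
grasp_force: 0.0
```

```bash
python3 go.py "(-.027,0,.123)"
```

```text
0.025
t 7.8833 tip [ 0.5427 -0.1309  0.1233] can [-0.0211 -0.0003  0.1233] xyaw -0.2811 zax [-0.001  0.    -1.   ] F [ 0.35 -1.31  0.51] w 0.0021690057903706724 j [-0.37 -0.01  1.87 -0.    1.29  1.48]
(-0.027, 0, 0.123) [-0.039 -0.002  0.002]
```

Push on in 1–1.5 mm steps, watching the force.

Request:
arm_command --moves '[[-1,[-0.01,0,0],0],[-1,[-0.02,0,0],0],[-1,[-0.03,0,0],0],[-1,[-0.03,0,0],0]]'

```text
time: 8.22
tool_pos: [0.5386, -0.1297, 0.1483]
tool_rot: [-0.0, 0.99, -0.14, -0.0]
contact_force: [0.2, -0.1, 0.0]
gripper_width: -0.002
grasp_force: 0.0
```

```bash
python3 go.py; python3 - <<'E'
from h import *
import cv2
s=manip.grab_frame("side");w=manip.grab_frame("wrist")
cv2.imwrite("pics/c4.png",np.hstack([cv2.resize(w["frame"][100:340,130:380,::-1],(400,384),interpolation=2),cv2.resize(s["frame"][110:206,240:340,::-1],(400,384),interpolation=2)]))
E
```

```text
0.025
t 8.2167 tip [ 0.5386 -0.1297  0.1233] can [-0.0253 -0.0003  0.1233] xyaw -0.2811 zax [-0.001  0.    -1.   ] F [ 0.24 -0.09  0.  ] w -0.002016197790850272 j [-0.37 -0.02  1.88 -0.    1.29  1.48]
```

View pics/c4.png

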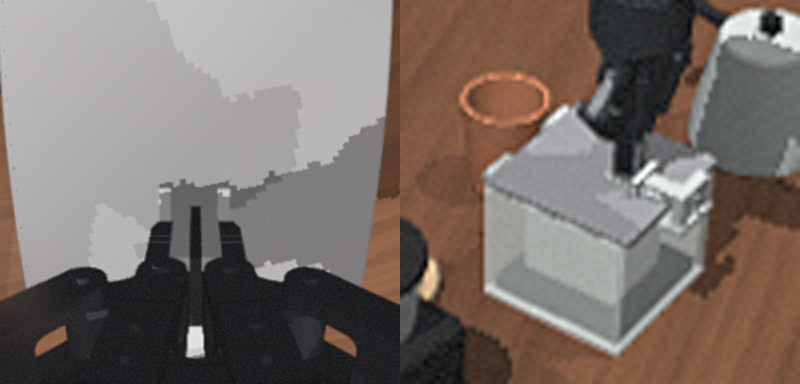

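The rib sits just ahead of the fingertip, and the bar end is entering the keeper (side crop ~(685,195)). I'll keep going to the stop.

Request:
arm_command --moves '[[-1,[-0.007,0,0],0],[-1,[-0.014,0,0],0],[-1,[-0.014,0,0],0]]'

```text
time: 8.57
tool_pos: [0.5369, -0.1292, 0.1484]
tool_rot: [0.0, 0.99, -0.14, 0.0]
contact_force: [0.4, -0.1, -0.2]
gripper_width: 0.002
grasp_force: 0.5
```

Request:
arm_command --moves '[[-1,[-0.007,0,0],0],[-1,[-0.014,0,0],0],[-1,[-0.014,0,0],0]]'

```text
time: 8.82
tool_pos: [0.5353, -0.1287, 0.1487]
tool_rot: [0.0, 0.99, -0.14, 0.001]
contact_force: [3.7, -1.9, -2.5]
gripper_width: 0.002
grasp_force: 2.0
```

Request:
arm_command --moves '[[-1,[-0.006,0,0],0],[-1,[-0.006,0,0],0],[-1,[-0.006,0,0],0]]'

```text
time: 9.07
tool_pos: [0.5344, -0.1285, 0.1488]
tool_rot: [0.0, 0.99, -0.14, 0.001]
contact_force: [3.6, -0.6, -0.8]
gripper_width: -0.001
grasp_force: 2.1
```

Request:
arm_command --moves '[[-1,[0.05,0,0],0],[-1,[0.08,0,0],0],[-1,[0.1,0,-0.2],0],[-1,[0.1,0,-0.5],0],[-1,[0.1,0,-0.8],0],[-1,[0.1,0,-1],0],[-1,[0.1,0,-1],0]]'

```text
time: 9.65
tool_pos: [0.5515, -0.1336, 0.3087]
tool_rot: [0.002, 0.99, -0.14, 0.007]
contact_force: [1.2, -0.7, 1.3]
gripper_width: -0.002
grasp_force: 0.0
```

Request:
arm_command --moves '[[-1,[-0.5,-0.3,0],0],[-1,[-0.8,-0.6,0],0],[-1,[-0.8,-0.8,0],0],[-1,[-0.8,-0.8,0],0],[-1,[-0.8,-0.8,0],0],[-1,[-0.8,-0.8,0],0]]'

```text
time: 10.15
tool_pos: [0.4657, 0.0179, 0.2983]
tool_rot: [0.0, 0.99, -0.138, -0.0]
contact_force: [1.1, -0.6, 0.3]
gripper_width: 0.001
grasp_force: 0.0
```

```bash
python3 - <<'E'
from h import *
import cv2
s=manip.grab_frame("side");w=manip.grab_frame("wrist");np.savez("w5.npz",**{k:w[k] for k in("R","t")})
cv2.imwrite("pics/w5.png",w["frame"][:,:,::-1])
for o in("lid","bolt_rib","keeper"):print(o,[(np.round(d["extent"]).tolist(),round(d["confidence"],2)) for d in manip.search_frame(w,o)[:1]])
cv2.imwrite("pics/c5.png",np.hstack([w["frame"][:,:,::-1],cv2.resize(s["frame"][110:206,250:322,::-1],(288,384),interpolation=2)]))
E
```

```text
lid []
bolt_rib [([350.0, 87.0, 386.0, 125.0], 0.67)]
keeper [([293.0, 0.0, 422.0, 133.0], 0.6)]
```

View pics/c5.png

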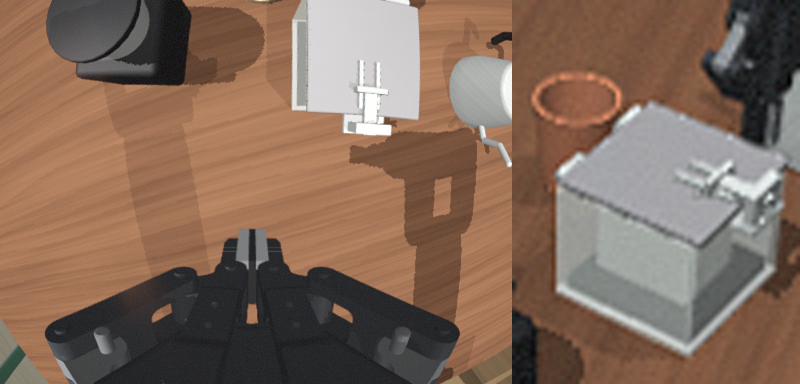

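```bash
python3 - <<'E'
import cv2
a=cv2.imread("pics/w5.png")[40:140,285:430]
cv2.imwrite("pics/z5.png",cv2.resize(a,(798,550),interpolation=cv2.INTER_CUBIC))
E
```

```text
(no output)
```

View pics/z5.png

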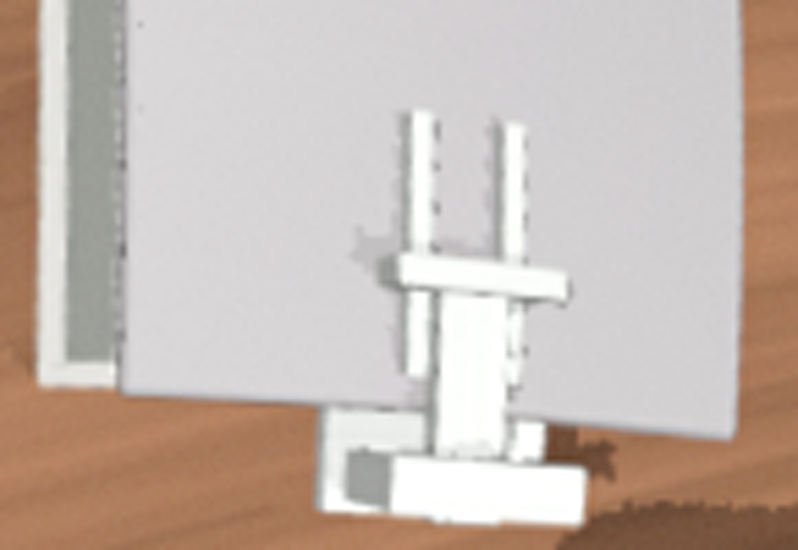

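```bash
python3 - <<'E'
import m
from h import *
w=np.load("w5.npz");m.R_=w["R"];m.t=w["t"]
u=lambda x,y,z:m.un((285+x/5.503,40+y/5.5),z)
A,B=u(120,393,.118),u(735,437,.118);d=A-B;yaw=np.arctan2(-d[0],d[1]);M=(A+B)/2
print('width',np.linalg.norm(d),'yaw',yaw,'centre',M+Rz(yaw)@[.067,0,0])
for p in((400,255),(572,272),(400,284),(568,301)):print((Rz(-yaw)@(u(*p,.1325)-M)).round(4))
for p in((390,456),(588,467)):print('keeper',(Rz(-yaw)@(u(*p,.138)-M)).round(4))
E
```

```text
[ 0.64371434 -0.09317447  0.118     ] [ 0.60709364 -0.21614951  0.118     ] 0.1283118706188952 -0.2894277512735102 centre [ 0.56310751 -0.13611074  0.118     ]
width 0.12987605114701342 yaw -0.28225551926986586 centre [ 0.56359923 -0.13655123  0.118     ]
[0.0277 0.0166 0.0145]
[ 0.0279 -0.0182  0.0145]
[0.0224 0.0165 0.0145]
[ 0.0224 -0.0175  0.0145]
keeper [-0.0087  0.0194  0.02  ]
keeper [-0.0082 -0.0204  0.02  ]
```

```bash
python3 -c "
from plant import manip;print(manip.job_done())"
```

```text
the job is handed in; nothing more can be done
None
```

I pushed the lid shut and the bolt home to its stop (the rib measured within about 1 mm of the stop position); the canister stayed within a few millimetres of where it stood, the hand is clear, and I've handed the job in, but no verdict came back.

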